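Change the batch card under the holder's spring clip

ROBOT

A 6-joint arm with a two-finger parallel gripper is mounted at the origin on the work surface. World frame = base frame: x ahead of the robot, y to its left, z up, the work surface at z = 0. Lengths are in m, angles in degrees, forces in N, time in s.
With the tool pointing down it reaches from about 0.375 to 0.975 m from the base axis. Payload 3.8 kg.
Tool frame: the origin (TCP) lies between the finger pads; the fingertips stand env.tcp_to_tips ahead of it and the grasp point (between the pads) lies 3 mm ahead of it (env.tcp_to_tips is the distance from the TCP to the fingertips, in m); z points along the fingers, y is the direction in which the jaws open and shut (so a half turn about z gives the same grasp; the last joint's range is limited). The gripper opens to 88 mm and grips with 3 to 60 N. Pads are 18 mm wide; open, the fingers measure 123 mm over their backs; the gripper's body (75 mm by 187 mm) begins 45 mm behind the grasp point.
Start: joints at [-73.734, 15.12, 91.902, -0, 72.978, -2.114], TCP at [0.213, -0.641, 0.261] pointing down, gripper open.
Joint ranges: [-150.88, 150.88], [-54.13, 125.18], [17.81, 147.31], [-75.09, 255.09], [0, 152.58], [-146.25, 146.25]. Speed limits (degrees/s): [147.25, 147.25, 180, 180, 180, 180].

INTERFACE

Orientations are given as a 3x3 rotation matrix whose columns are the frame's x, y, z axes.
In Python, from workcell import env gives the robot as it stands. The module is installed in compiled form; this text tells all that it offers.
- The arm moves only by the tool step_arm, never from a script. Its argument "rows" is a list of rows, each a list of 3 entries, a list of its own where there are three numbers: the shift along the world's x, y, z in mm, then the turn, a rotation vector about the world's x, y, z in rad, then the closure, from 0 (fully open) to 1 (shut). In form: [[[x, y, z], [ax, ay, az], grip], ...]. A call has 1 to 20 rows; each row is the pose to reach, as a shift and turn from the pose commanded when the call began; what a row does not reach only later rows make up. A row lasts 1/8 s, in which the tool goes at most 62.5 mm and 10.7 degrees, less where a joint would pass 70% of its speed; a pose out of reach is approached as far as the arm can. A call with a gripper value outside its range is refused whole. The fingers move at their own pace and stop on an object; the grip force is fixed at half the most. Time passes only in rows, so rows that repeat a pose let the fingers close. It gives the time, the measured TCP pose, the force and the opening at its end, in the units of the state.
- env.get_obs(): the state, without advancing time (a new reading comes with each control period).
- env.get_image(name): name is "scene" or "top" or "wrist"; returns the picture (420x560x3 uint8, red, green, blue); there is no depth.
- env.get_calibration(name): a dict with "fx", "fy", "cx", "cy" (pixels), "k1" (the pictures are not rectified: a ray, as slopes to the right and down, at radius r is drawn at 1 + k1 r^2 times it, then the intrinsics apply), "xyz" and "attitude" of the camera in the world; the wrist camera has in their place "T_tool_cam" (4x4, takes a point from camera to tool coordinates, whose origin is the TCP and whose axes are the flange's). Camera axes: x right, y down, z forward; pixel columns grow to the right and rows downward; lengths in m; the calibration is good to about 2 mm. A picture is of the moment at which its call begins: read the wrist's pose just before it. get_calibration takes no time and is no camera call.
- env.hand_in(): hands the job in, once; it reports no verdict.
The state is a dict: "clock": time; "q": joint angles; "joint_vel": joint speeds; "joint_torque": joint torques, N m; "tcp_pos": TCP position; "eef_rot": TCP orientation; "wrist_force": force on the tool from outside, world axes, zero at the start; "moment": the same for the moment, N m; "opening": opening from 0.0 (shut) to 1.0 (fully open).
Only numpy, scipy, OpenCV 4.12 (cv2) and the standard library are available. Lean on these libraries where they do the work, as an engineer would, in place of code of your own. Each camera call takes 0.05 s, during which the arm holds its last target. There are 200 camera calls.

TASK

Change the batch card on the sloped steel card holder: draw the finished card out from under the spring clip and lay it flat in the open, empty steel card tray. Then take the next card, lying on the bench, and slide it up the holder's plate so that its own edge lifts the clip (the gripper itself must not touch the clip), until it is fully home against the stop behind the clip, straight and in the middle, and let go so that the clip holds it flat on the plate. Leave the tray of mooncakes, the wooden mould and the bench scraper where they are.

Things in the scene. Friction and masses are not known exactly. Their poses are not given: they have to be found in the camera images.
- plate: Sloped stainless face, 110 mm wide, of the batch-card holder, which is screwed to the bench; it rises 12 degrees away from the robot. Origin on the face, mid-width, at the foot of the stop (a bar 9 mm high, 90 mm wide), 65 mm above the bench. x points up the slope (the way a card goes in), y left along the stop, z out of the face. A card fully home has its origin at x -75 mm, y 0, z 0 here.
- plate_front (a point): Middle of the front (low) edge of the holder's face, on the face, 95 mm down the slope from the stop and 45 mm above the bench. A card that is home overhangs this edge by 55 mm, where it can be taken by its sides; below the overhang is open bench. Same axes as the plate.
- clip_lip (a point): Point on the face, mid-width, under the line where the spring clip presses: 28 mm down the slope from the stop. The lip is 88 mm wide. From it the clip's flared mouth opens down the slope for 21 mm, its underside there 11 mm above the face when the clip is shut. Behind, the clip's thumb lever stands up to 40 mm above the face, up the slope from the stop. Same axes as the plate.
- clip_jaw (a joint): Hinge angle (rad) of the holder's spring clip, about an axis along the plate's y, 16 mm up the slope from the stop and 13 mm above the face. 0 = shut, lip on the bare plate; grows as the lip rises, at most 0.6; about 0.10 with one card under it. The spring presses the lip down with about 4 N shut, 5 N on one card; polished steel, little friction: pushing a card in takes 5 to 10 N.
- card_done: The finished batch card, at the start home under the holder's clip. Stiff blue hard-plastic card 150 x 55 x 5 mm, 35 to 60 g, white ruled lines on its face. Origin at the centre of its underside, x along its length, y across its width, z out of the ruled face.
- card_next: The next batch card, at the start lying on the open bench with the ruled face up. Same make and size as the finished one: 150 x 55 x 5 mm, 35 to 60 g. Origin at the centre of its underside, x along its length, y across its width, z out of the ruled face. Both ends are alike and either may go under the clip.
- tray: Loose, empty, open steel card tray, 218 mm long (x), 158 mm wide (y), 22 mm high; walls and floor 4 mm thick, so 210 x 150 mm inside, 0.6 kg. Origin at the centre of its underside, z up.
- cake_tray: Steel tray 260 x 145 x 25 mm holding six baked mooncakes (30 mm high in all), towards the left side of the bench. Origin at the centre of its underside. To be left alone.
- mould: Wooden mooncake mould, a block 110 x 95 x 35 mm with a handle 140 mm long, lying towards the right side of the bench. Origin on the underside where block and handle meet. To be left alone.
- scraper: Bench scraper lying flat, steel blade 150 mm wide and 110 mm long, black handle 26 mm thick, towards the right side of the bench. Origin on the underside near the handle. To be left alone.
Mind the look-alikes: they are no part of the job. What is shaped like the card_next but red is not meant.

How it is judged:
By the outcome, as a careful person would: the job done as asked, in the order asked, and still so for the second after the job is handed in, with the robot touching nothing.
It also fails if it takes over 54 s, if anything falls off the work surface, if the arm or the gripper's body presses on something with over 40 N, if the wrist force passes 120 N, or if a joint passes its speed limit or range.

## Working session

There is one attempt and no reset: what is moved stays moved. The work goes in short steps, Python scripts to look and compute and a tool call to move; the robot and the scene stay as the last step left them, time stands still between calls to the robot, and variables do not carry over. Pictures are saved under pics/ and viewed, about 8 in all and at most 12, crops included, and the job is handed in when it is done.

Besides the shell and the picture viewer there is one more tool, called after "Emit:" as a command line: name --argument value ..., lists and objects as JSON in quotes. step_arm: Moves the arm, as the interface text tells. Its arguments: {"type":"object","properties":{"rows":{"type":"array"}},"required":["rows"]}

```bash
mkdir -p pics; ls; python3 - <<'E'
from workcell import env
import cv2,numpy as np
o=env.get_obs();print(o['clock'],o['tcp_pos'],o['eef_rot'],o['opening'],env.tcp_to_tips)
for n in('top','scene'):
    im=env.get_image(n);cv2.imwrite(f'pics/{n}0.png',im[:,:,::-1]);print(n,env.get_calibration(n))
print(env.get_calibration('wrist'))
E
```

```text
pics
0.0 [ 0.21263735 -0.63997378  0.25940964] [[ 9.49006707e-01  3.15255293e-01 -6.08485160e-04]
 [ 3.15255872e-01 -9.49004456e-01  2.06822684e-03]
 [ 7.45643320e-05 -2.15458967e-03 -9.99997676e-01]] 0.9992454347795765 0.022
top {'fx': 438.97163419655783, 'fy': 438.97163419655783, 'cx': 283.94990517487395, 'cy': 207.8917556554668, 'k1': -0.08756079417766174, 'xyz': array([ 0.36643864, -0.01274808,  1.38571287]), 'attitude': array([[-0.01725099, -0.98739389,  0.15733948],
       [-0.99984384,  0.01763925,  0.00107156],
       [-0.0038334 , -0.15729643, -0.98754399]])}
scene {'fx': 410.16506116111634, 'fy': 410.16506116111634, 'cx': 277.7197380050981, 'cy': 210.71022550678157, 'k1': -0.04842238485377167, 'xyz': array([1.67125887, 0.23483171, 1.05458183]), 'attitude': array([[-0.20225852,  0.64771997, -0.7345409 ],
       [ 0.97928076,  0.12607986, -0.158471  ],
       [-0.01003401, -0.75137388, -0.65980043]])}
{'fx': 338.16478637577023, 'fy': 338.16478637577023, 'cx': 282.6692663500731, 'cy': 214.64145720794235, 'k1': -0.07102128292610548, 'T_tool_cam': array([[-4.10635422e-04, -9.59566534e-01, -2.81481612e-01,
         7.18195288e-02],
       [ 9.99999824e-01, -2.73195820e-04, -5.27515041e-04,
         1.61888482e-04],
       [ 4.29286180e-04, -2.81481779e-01,  9.59566477e-01,
        -1.23126859e-01],
       [ 0.00000000e+00,  0.00000000e+00,  0.00000000e+00,
         1.00000000e+00]])}
```

View pics/top0.png

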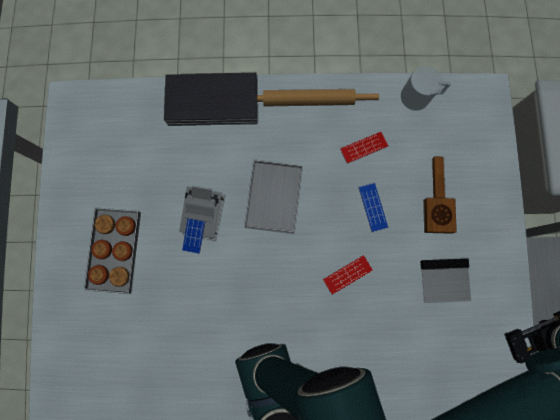

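View pics/scene0.png

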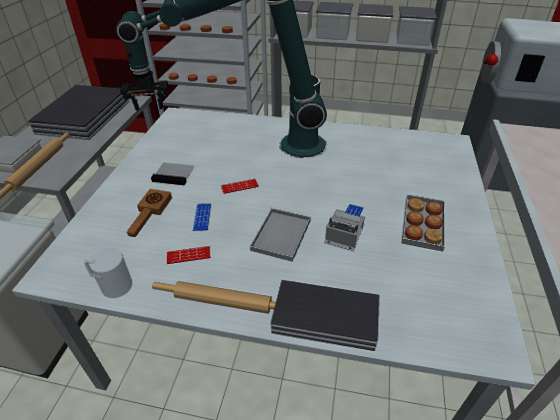

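```bash
cat > h.py <<'E'
import cv2,numpy as np
from workcell import env
np.set_printoptions(precision=4,suppress=True)
def cam(n):
    c=env.get_calibration(n)
    if n=='wrist':
        o=env.get_obs();T=np.eye(4);T[:3,:3]=o['eef_rot'];T[:3,3]=o['tcp_pos'];T=T@c['T_tool_cam']
        return c,T[:3,3],T[:3,:3]
    return c,np.array(c['xyz']),np.array(c['attitude'])
def K(c): return np.array([[c['fx'],0,c['cx']],[0,c['fy'],c['cy']],[0,0,1]])
def rays(cm,px):
    c,p,R=cm
    u=cv2.undistortPoints(np.float64(px).reshape(-1,1,2),K(c),np.array([c['k1'],0,0,0])).reshape(-1,2)
    return p,np.c_[u,np.ones(len(u))]@R.T
def onplane(cm,px,p0,n):
    p,d=rays(cm,px); return p+d*(((p0-p)@n)/(d@n))[:,None]
def onz(cm,px,z): return onplane(cm,px,np.array([0,0,z]),np.array([0,0,1.]))
def proj(cm,P):
    c,p,R=cm; return cv2.projectPoints(np.float64(P).reshape(-1,1,3),cv2.Rodrigues(R.T)[0],-R.T@p,K(c),np.array([c['k1'],0,0,0]))[0].reshape(-1,2)
def blue(im):
    h=cv2.cvtColor(im,cv2.COLOR_RGB2HSV); m=cv2.inRange(h,(100,120,50),(130,255,255))
    m=cv2.morphologyEx(m,cv2.MORPH_CLOSE,np.ones((5,5),np.uint8))
    return [c[:,0] for c in sorted(cv2.findContours(m,0,2)[0],key=cv2.contourArea)[::-1] if cv2.contourArea(c)>150]
def rect(P):
    (c,(w,h),a)=cv2.minAreaRect(np.float32(P[:,:2]*1000))
    if w<h: w,h,a=h,w,a+90
    return np.array(c),w,h,(a+90)%180-90
E
python3 - <<'E'
from h import *
im=cv2.imread('pics/top0.png')[:,:,::-1].copy();cm=cam('top')
for c in blue(im):
    print(c.mean(0),[rect(onz(cm,c,z)) for z in (.005,.04)])
# tray: dark border contour
px=np.array([[254,161],[302,167],[295,233],[245,229]])
P=onz(cm,px,.022);print(P,rect(P))
v=cv2.resize(im[150:300,160:320],None,fx=4,fy=4,interpolation=cv2.INTER_CUBIC);cv2.imwrite('pics/crop1.png',v[:,:,::-1])
E
```

```text
[372.9855 206.6522] [(array([ 584.8583, -295.7702]), 148.24742126464844, 54.99138641357422, 13.901021003723145), (array([ 579.3215, -288.5959]), 144.48944091796875, 53.597381591796875, 13.901000022888184)]
[193.6471 235.    ] [(array([503.4003, 277.9067]), 103.13859558105469, 56.4895133972168, -8.633979797363281), (array([499.9284, 270.5388]), 100.52410125732422, 55.05754852294922, -8.633979797363281)]
[[ 0.7376  0.0821  0.022 ]
 [ 0.715  -0.0712  0.022 ]
 [ 0.5038 -0.0444  0.022 ]
 [ 0.5191  0.1116  0.022 ]] (array([617.8737,  19.2602]), 220.517578125, 156.602294921875, -7.6905975341796875)
```

View pics/crop1.png

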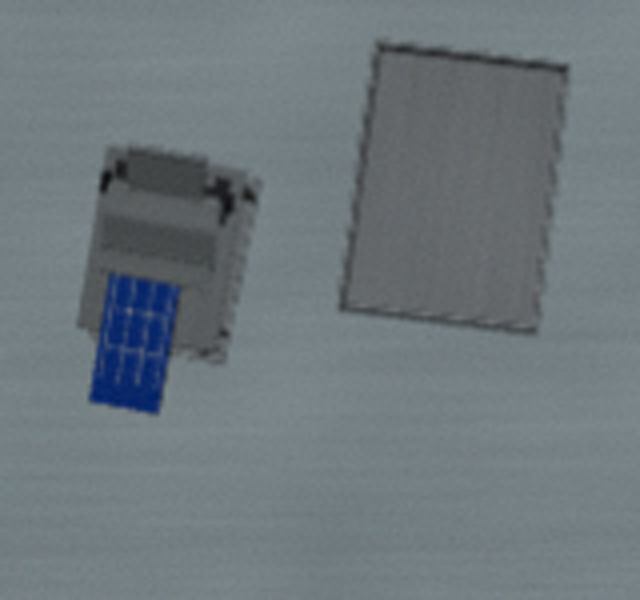

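Top view and crop: the finished card shows about 100 mm at (193,236), pointing up the holder at (203,213). The tray is at (273,197), the next card at (373,207), and the red look-alikes are at (364,147) and (347,275). I'll go over the next card for a wrist view.

Emit:
step_arm --rows '[[[35,40,0],[0,0,0],0],[[75,85,0],[0,0,0],0],[[115,130,0],[0,0,0],0],[[155,175,0],[0,0,0],0],[[195,220,0],[0,0,0],0],[[235,265,0],[0,0,0],0],[[270,305,0],[0,0,0],0],[[300,335,0],[0,0,0],0],[[300,335,0],[0,0,-0.08],0],[[300,335,0],[0,0,-0.08],0]]'

```text
clock: 1.35
tcp_pos: [0.5129, -0.3048, 0.2601]
eef_rot: [[0.971, 0.241, -0.001], [0.241, -0.971, 0.001], [-0.001, -0.001, -1.0]]
wrist_force: [-0.6, 0.3, -0.1]
opening: 0.997
```

```bash
python3 - <<'E'
from h import *
cm=cam('wrist');im=env.get_image('wrist');cv2.imwrite('pics/w1.png',im[:,:,::-1])
print(env.get_obs()['tcp_pos'],env.get_obs()['clock'])
for c in blue(im): print(c.min(0),c.max(0),rect(onz(cm,c,.005)))
E
```

```text
[ 0.5126 -0.3053  0.2602] 1.4
[268  43] [319 184] (array([ 584.5814, -298.4978]), 148.2561492919922, 53.75040054321289, 13.935336112976074)
```

Emit:
step_arm --rows '[[[10,45,0],[0,0,-0.04],0],[[20,90,0],[0,0,-0.1],0],[[25,140,0],[0,0,-0.16],0],[[25,190,0],[0,0,-0.22],0],[[20,245,0],[0,0,-0.28],0],[[10,300,0],[0,0,-0.34],0],[[-5,355,0],[0,0,-0.39],0],[[-20,410,-5],[0,0,-0.39],0],[[-35,465,-10],[0,0,-0.39],0],[[-50,520,-15],[0,0,-0.39],0],[[-60,560,-20],[0,0,-0.39],0],[[-65,580,-20],[0,0,-0.39],0],[[-65,580,-20],[0,0,-0.39],0],[[-65,580,-20],[0,0,-0.39],0]]'

```text
clock: 3.15
tcp_pos: [0.4481, 0.2734, 0.2406]
eef_rot: [[0.989, -0.149, -0.0], [-0.149, -0.989, -0.001], [0.0, 0.001, -1.0]]
wrist_force: [-0.2, -0.6, 0.9]
opening: 1.002
```

```bash
python3 - <<'E'
from h import *
cm=cam('wrist');im=env.get_image('wrist');cv2.imwrite('pics/w2.png',im[:,:,::-1])
o=env.get_obs();print(o['tcp_pos'],o['clock'],o['eef_rot'])
a=np.radians(-8.6)
for it in range(3):
    ex=np.array([np.cos(a)*np.cos(.2094),np.sin(a)*np.cos(.2094),np.sin(.2094)])
    ey=np.array([-np.sin(a),np.cos(a),0]);n=np.cross(ex,ey)
    o0=np.array([.595,.256,.065]) if it==0 else org
    for c in blue(im)[:1]:
        P=onplane(cm,c,o0+n*.005,n)
        q=np.c_[(P-o0)@ex,(P-o0)@ey]
        r=rect(q);  cen,w,hh,ang=r
        print(r,q.min(0),q.max(0))
    a+=np.radians(ang)
    front=cen-w/2*np.array([np.cos(np.radians(ang)),np.sin(np.radians(ang))])
    org=o0+ex*(front[0]/1000+.150)+ey*(cen[1]/1000); org[2]=.065
    print(org,np.degrees(a))
E
```

```text
[0.4482 0.2733 0.2407] 3.2 [[ 0.9887 -0.1496  0.0001]
 [-0.1496 -0.9887 -0.0004]
 [ 0.0002  0.0004 -1.    ]]
(array([-99.115 ,  -3.8898]), 99.98643493652344, 53.989158630371094, -2.7777938842773438) [-0.1503 -0.033 ] [-0.0485  0.0248]
[0.5953 0.252  0.065 ] -11.377793884277343
(array([-99.9005,  -4.7703]), 99.93791198730469, 54.01523971557617, -0.05931854248046875) [-0.1499 -0.0318] [-0.0499  0.0222]
[0.5945 0.2473 0.065 ] -11.437112426757812
(array([-100.0317,   -0.1018]), 99.94426727294922, 54.01997375488281, -0.00128936767578125) [-0.15   -0.0271] [-0.0501  0.0269]
[0.5945 0.2472 0.065 ] -11.438401794433593
```

View pics/w2.png

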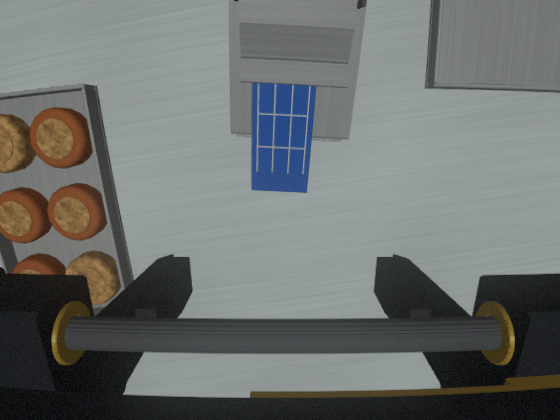

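Wrist view: the finished card is at x 251–317, y 83–192, coming out of the clip mouth (edge at y≈83). The plate's front corners are near (231,134) and (350,139). I'll check the plate against the card in a crop.

```bash
python3 - <<'E'
import cv2
im=cv2.imread('pics/w2.png')[0:150,210:390]
cv2.imwrite('pics/w2c.png',cv2.resize(im,None,fx=4,fy=4,interpolation=cv2.INTER_CUBIC))
E
```

```text
(no output)
```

View pics/w2c.png

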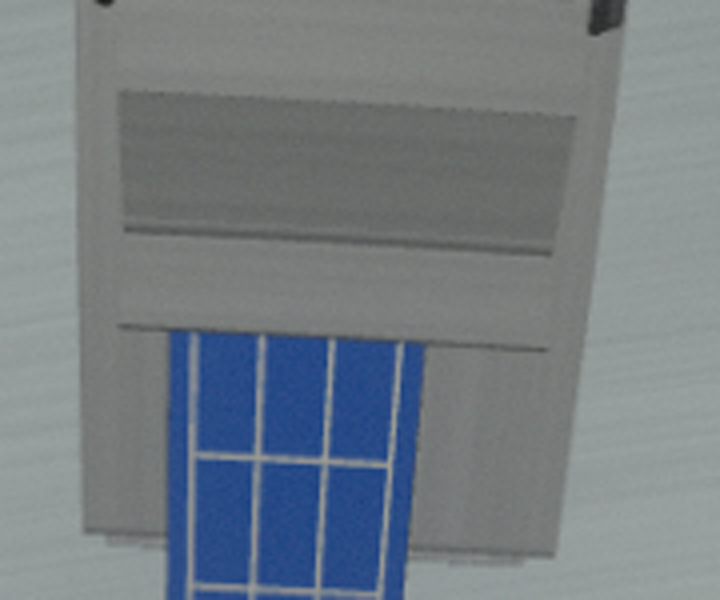

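```bash
python3 - <<'E'
from h import *
cm=cam('wrist')
a=np.radians(-11.44);o0=np.array([.5945,.2472,.065])
ex=np.array([np.cos(a)*np.cos(.2094),np.sin(a)*np.cos(.2094),np.sin(.2094)]);ey=np.array([-np.sin(a),np.cos(a),0]);n=np.cross(ex,ey)
f=lambda px,h:(lambda P:np.c_[(P-o0)@ex,(P-o0)@ey]*1000)(onplane(cm,(np.array(px)+.5)/4-.5+[210,0],o0+n*h,n))
print(f([[84,531],[555,555],[78,100],[616,100]],0)); print(f([[118,326],[549,349]],.0135)); print(ex,ey,n)
# grasp target: plate coords
for x in(-125,-122): print(o0+ex*x/1000)
o=env.get_obs(); Rt=np.c_[ex,-ey,-n]
print('rotvec',cv2.Rodrigues(Rt@np.array([[.9887,-.1496,0],[-.1496,-.9887,0],[0,0,-1]]).T)[0].ravel())
tip=o0-ex*.124+n*(-.004); print('tcp',tip+n*.022, 'shift',(tip+n*.022-o['tcp_pos'])*1000)
E
```

```text
[[-95.5178  46.8888]
 [-95.5502 -62.1157]
 [ -6.2778  46.6618]
 [ -0.7262 -62.2926]]
[[-48.5021  36.9871]
 [-48.5224 -52.3926]]
[ 0.9587 -0.194   0.2079] [0.1983 0.9801 0.    ] [-0.2037  0.0412  0.9782]
[0.4747 0.2715 0.039 ]
[0.4775 0.2709 0.0396]
rotvec [-0.0364 -0.2062 -0.0493]
tcp [0.472  0.272  0.0568] shift [  23.7024   -1.2673 -183.8762]
```

The plate and clip are parallel to the card, but the card sits 7.6 mm left of the plate's middle. So I'll grip the old card about its own centre, and put the new one on the plate's centreline.

Emit:
step_arm --rows '[[[3,1,-40],[-0.012,-0.07,-0.017],0],[[6,2,-75],[-0.025,-0.14,-0.034],0],[[8,2,-106],[-0.036,-0.206,-0.049],0],[[13,1,-132],[-0.036,-0.206,-0.049],0],[[18,0,-158],[-0.036,-0.206,-0.049],0],[[22,-1,-175],[-0.036,-0.206,-0.049],0],[[24,-1,-184],[-0.036,-0.206,-0.049],0],[[24,-1,-184],[-0.036,-0.206,-0.049],0],[[24,-1,-184],[-0.036,-0.206,-0.049],0.2],[[24,-1,-184],[-0.036,-0.206,-0.049],0.3],[[24,-1,-184],[-0.036,-0.206,-0.049],0.5],[[24,-1,-184],[-0.036,-0.206,-0.049],0.6],[[24,-1,-184],[-0.036,-0.206,-0.049],0.6]]'

```text
clock: 4.82
tcp_pos: [0.4719, 0.2736, 0.0571]
eef_rot: [[0.959, -0.197, 0.204], [-0.193, -0.98, -0.041], [0.208, -0.0, -0.978]]
wrist_force: [-1.5, 0.6, 4.5]
opening: 0.614
```

Emit:
step_arm --rows '[[[-10,2,-2.1],[0,0,0],0.7],[[-20,4,-4.3],[0,0,0],0.7],[[-30,6,-6.5],[0,0,0],0.7],[[-42,8.5,-9],[0,0,0],0.7],[[-55,11,-11.8],[0,0,0],0.7],[[-70,14,-15],[0,0,0],0.7],[[-78,16,-10],[0,0,0],0.7],[[-84,17,20],[0,0,0],0.7],[[-90,15,70],[0,0,0],0.7],[[-85,0,110],[0,0.05,0],0.7],[[-70,-25,120],[0.01,0.1,0.02],0.7],[[-55,-60,120],[0.02,0.15,0.03],0.7],[[-35,-100,120],[0.036,0.206,0.06],0.7],[[-10,-140,120],[0.036,0.206,0.06],0.7],[[20,-180,120],[0.036,0.206,0.06],0.7],[[60,-215,120],[0.036,0.206,0.06],0.7],[[80,-235,120],[0.036,0.206,0.06],0.7],[[80,-235,120],[0.036,0.206,0.06],0.7],[[80,-235,120],[0.036,0.206,0.06],0.7]]'

```text
clock: 7.2
tcp_pos: [0.5508, 0.039, 0.1764]
eef_rot: [[0.99, -0.138, -0.001], [-0.138, -0.99, 0.002], [-0.001, -0.001, -1.0]]
wrist_force: [0.5, -0.0, -0.3]
opening: 0.615
```

```bash
python3 - <<'E'
from h import *
o=env.get_obs();print(o['tcp_pos'],o['clock'],o['eef_rot'],o['opening'])
cm=cam('wrist');im=env.get_image('wrist');cv2.imwrite('pics/w3.png',im[:,:,::-1])
for c in blue(im): print(c.min(0),c.max(0),rect(onz(cm,c,o['tcp_pos'][2]-.013)))
E
```

```text
[0.5508 0.039  0.1764] 7.2 [[ 0.9904 -0.138  -0.0012]
 [-0.138  -0.9904  0.0017]
 [-0.0014 -0.0015 -1.    ]] 0.6149531944145359
[213   0] [359 319] (array([597.6195,  31.376 ]), 132.04055786132812, 56.04423904418945, -7.932456970214844)
```

View pics/w3.png

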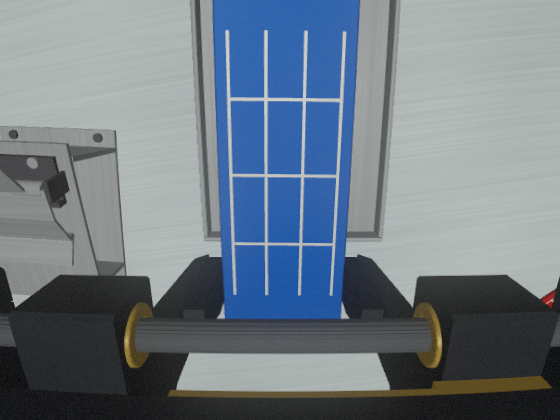

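Picture w3: the card is held straight and level. The tray's near rim corners show at (204,239) and (382,240). Refining the tray position from these:

```bash
python3 - <<'E'
from h import *
cm=cam('wrist')
P=onz(cm,[[204.5,239.5],[382.5,240.5]],.022)[:,:2];print(P,np.linalg.norm(P[0]-P[1]))
d=P[0]-P[1];d/=np.linalg.norm(d);x=np.array([d[1],-d[0]]);print('yaw',np.degrees(np.arctan2(x[1],x[0])))
c=P.mean(0)+x*.109;print('tray',c,'tcp',c-x*.049, 'shift',(c-x*.049-cm[1][:2]*0-env.get_obs()['tcp_pos'][:2])*1000)
E
```

```text
[[ 0.5279  0.1117]
 [ 0.5055 -0.0434]] 0.1566208553370792
yaw -8.23897242506905
tray [0.6246 0.0185] tcp [0.5761 0.0256] shift [ 25.3863 -13.7033]
```

Emit:
step_arm --rows '[[[12,-7,-20],[0,0,-0.005],0.7],[[25,-14,-50],[0,0,-0.005],0.7],[[25,-14,-85],[0,0,-0.005],0.7],[[25,-14,-115],[0,0,-0.005],0.7],[[25,-14,-135],[0,0,-0.005],0.7],[[25,-14,-144],[0,0,-0.005],0.7],[[25,-14,-149],[0,0,-0.005],0.7],[[25,-14,-149],[0,0,-0.005],0.7]]'

```text
clock: 8.25
tcp_pos: [0.5774, 0.0245, 0.0283]
eef_rot: [[0.99, -0.143, 0.001], [-0.143, -0.99, 0.001], [0.001, -0.001, -1.0]]
wrist_force: [0.3, -0.5, -0.7]
opening: 0.62
```

Release, lift, then swing over the next card.

Emit:
step_arm --rows '[[[0,0,0],[0,0,0],0.28],[[0,0,0],[0,0,0],0.22],[[0,0,0],[0,0,0],0.22],[[0,0,20],[0,0,0],0.22],[[0,0,60],[0,0,0],0.2],[[-10,-30,110],[0,0,0.05],0],[[-20,-75,140],[0,0,0.12],0],[[-30,-125,150],[0,0,0.2],0],[[-45,-175,150],[0,0,0.28],0],[[-55,-225,150],[0,0,0.34],0],[[-60,-270,150],[0,0,0.387],0],[[-62,-310,140],[0,0,0.387],0],[[-62,-330,120],[0,0,0.387],0],[[-62,-335,110],[0,0,0.387],0],[[-62,-335,110],[0,0,0.387],0]]'

```text
clock: 10.12
tcp_pos: [0.5143, -0.31, 0.1374]
eef_rot: [[0.971, 0.241, -0.002], [0.241, -0.971, 0.002], [-0.001, -0.003, -1.0]]
wrist_force: [0.4, 0.8, 0.8]
opening: 0.999
```

```bash
python3 - <<'E'
from h import *
o=env.get_obs();p=o['tcp_pos'];print(p,o['clock'],o['eef_rot'])
cm=cam('wrist');im=env.get_image('wrist');cv2.imwrite('pics/w4.png',im[:,:,::-1])
for c in blue(im):
    print(c.min(0),c.max(0)); cen,w,h,a=rect(onz(cm,c,.005)); print(cen,w,h,a)
    u=np.array([np.cos(np.radians(a)),np.sin(np.radians(a))]); t=cen-u*(w/2-26); print('target',t,'shift',t-p[:2]*1000)
ct=cam('top');im=env.get_image('top');cv2.imwrite('pics/t4.png',im[:,:,::-1])
for c in blue(im): print(c.mean(0),rect(onz(ct,c,.009)))
E
```

```text
[ 0.5143 -0.31    0.1374] 10.125 [[ 0.9705  0.241  -0.0016]
 [ 0.241  -0.9705  0.0023]
 [-0.001  -0.0026 -1.    ]]
[252   7] [330 214]
[ 584.6202 -298.4138] 147.5572967529297 54.179908752441406 13.928053855895996
target [ 538.2463 -309.9143] shift [23.9497  0.0543]
[273.5676 195.973 ] (array([626.3235,  19.0585]), 148.9533233642578, 54.05446243286133, -8.956932067871094)
[371.7869 203.2951] (array([ 586.4387, -294.3267]), 143.0586395263672, 54.32627868652344, 13.58742618560791)
```

View pics/t4.png

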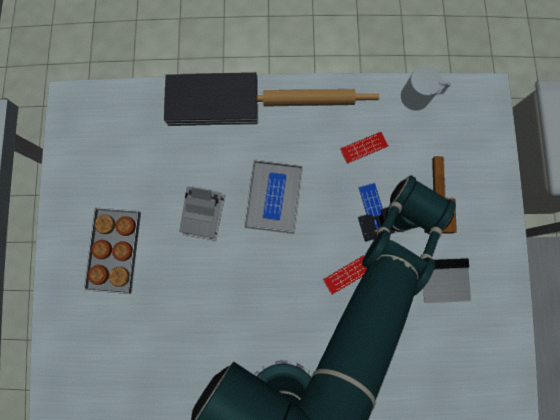

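Top view: the finished card lies flat in the tray at (273,196) and the holder is empty. Next, grip the new card near its robot-side end.

Emit:
step_arm --rows '[[[12,0,-30],[0,0,0],0],[[24,0,-60],[0,0,0],0],[[24,0,-90],[0,0,0],0],[[24,0,-107],[0,0,0],0],[[24,0,-114],[0,0,0],0],[[24,0,-114],[0,0,0],0],[[24,0,-114],[0,0,0],0.3],[[24,0,-114],[0,0,0],0.5],[[24,0,-114],[0,0,0],0.7],[[24,0,-114],[0,0,0],0.7]]'

```text
clock: 11.48
tcp_pos: [0.539, -0.3108, 0.0241]
eef_rot: [[0.97, 0.241, 0.0], [0.241, -0.97, 0.001], [0.0, -0.001, -1.0]]
wrist_force: [-0.1, 0.0, 1.3]
opening: 0.609
```

Emit:
step_arm --rows '[[[0,0,15],[0,0,0],0.7],[[0,0,50],[0,0,0],0.7],[[0,20,100],[0,0,0],0.7],[[5,60,140],[0,0,-0.04],0.7],[[10,110,160],[0,0,-0.1],0.7],[[10,160,166],[0,0,-0.16],0.7],[[5,215,166],[0,0,-0.22],0.7],[[0,270,166],[0,0,-0.28],0.7],[[-15,325,166],[0,0,-0.34],0.7],[[-30,380,166],[0,0,-0.4],0.7],[[-50,430,166],[0,0,-0.443],0.7],[[-75,480,166],[0,0,-0.443],0.7],[[-100,530,166],[0,0,-0.443],0.7],[[-120,570,166],[0,0,-0.443],0.7],[[-132,588,166],[0,0,-0.443],0.7],[[-132,588,166],[0,0,-0.443],0.7],[[-132,588,166],[0,0,-0.443],0.7]]'

```text
clock: 13.6
tcp_pos: [0.4072, 0.2771, 0.1902]
eef_rot: [[0.98, -0.198, 0.001], [-0.198, -0.98, 0.001], [0.001, -0.001, -1.0]]
wrist_force: [0.9, -0.8, -0.6]
opening: 0.613
```

```bash
python3 - <<'E'
from h import *
o=env.get_obs();p=o['tcp_pos'];R=o['eef_rot'];print(p,o['clock'],R,o['opening'])
cm=cam('wrist');im=env.get_image('wrist');cv2.imwrite('pics/w5.png',im[:,:,::-1])
for c in blue(im): print(c.min(0),c.max(0),rect(onz(cm,c,p[2]-.019)))
a=np.radians(-11.44);O=np.array([.5925,.2398,.065])
ex=np.array([np.cos(a)*np.cos(.2094),np.sin(a)*np.cos(.2094),np.sin(.2094)]);ey=np.array([-np.sin(a),np.cos(a),0]);n=np.cross(ex,ey)
print('rot',cv2.Rodrigues(np.c_[ex,-ey,-n]@R.T)[0].ravel())
for h in(.06,.027): print(h,(O-ex*.189+n*h-p)*1000)
E
```

```text
[0.4072 0.2771 0.1902] 13.6 [[ 0.9802 -0.1978  0.001 ]
 [-0.1978 -0.9802  0.0011]
 [ 0.0008 -0.0013 -1.    ]] 0.6131022219946535
[210   0] [350 319] (array([452.7447, 267.966 ]), 138.3501434326172, 54.2737922668457, -10.834197998046875)
rot [-0.0426 -0.2042 -0.0007]
0.06 [  -8.0896    1.8907 -105.7947]
0.027 [  -1.366     0.5301 -138.0739]
```

View pics/w5.png

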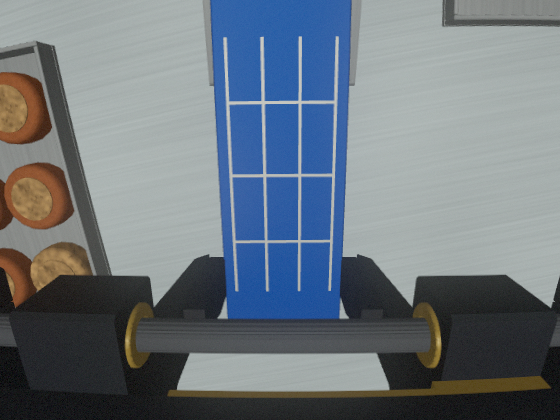

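Picture w5: the card is held nearly straight, about 0.5° left of the tool axis. I'll go to just before the clip mouth and check alignment there.

Emit:
step_arm --rows '[[[-4,1,-35],[-0.014,-0.07,0],0.7],[[-8,2,-70],[-0.029,-0.14,0],0.7],[[-8,2,-106],[-0.043,-0.204,-0.001],0.7],[[-4,1,-125],[-0.043,-0.204,-0.001],0.7],[[-2,1,-136],[-0.043,-0.204,-0.001],0.7],[[-2,1,-136],[-0.043,-0.204,-0.001],0.7]]'

```text
clock: 14.4
tcp_pos: [0.4096, 0.272, 0.0556]
eef_rot: [[0.963, -0.191, 0.191], [-0.189, -0.982, -0.031], [0.194, -0.006, -0.981]]
wrist_force: [0.9, -0.2, -0.3]
opening: 0.612
```

```bash
python3 - <<'E'
from h import *
o=env.get_obs();p=o['tcp_pos'];R=o['eef_rot'];print(p,o['clock'],R,o['opening'],o['wrist_force'])
cm=cam('wrist');im=env.get_image('wrist');cv2.imwrite('pics/w6.png',im[:,:,::-1])
a=np.radians(-11.44);O=np.array([.5925,.2398,.065])
ex=np.array([np.cos(a)*np.cos(.2094),np.sin(a)*np.cos(.2094),np.sin(.2094)]);ey=np.array([-np.sin(a),np.cos(a),0]);n=np.cross(ex,ey)
print('tcp in plate',(p-O)@np.c_[ex,ey,n]*1000)
c=blue(im)[0];print(c.min(0),c.max(0))
P=onplane(cm,c,O+n*.008,n);q=np.c_[(P-O)@ex,(P-O)@ey]*1000
print(q.min(0),q.max(0),rect(q/1000))
m=(q[:,0]<q[:,0].max()-8)&(q[:,0]>-165)
for s in(1,-1):
    k=m&(s*q[:,1]>15);print(np.polyfit(q[k,0],q[k,1],1),k.sum())
v=cv2.resize(im[0:240,140:420],None,fx=2.5,fy=2.5,interpolation=cv2.INTER_CUBIC);cv2.imwrite('pics/w6c.png',v[:,:,::-1])
E
```

```text
[0.4096 0.272  0.0556] 14.4 [[ 0.9628 -0.1912  0.1912]
 [-0.1888 -0.9815 -0.0308]
 [ 0.1935 -0.0064 -0.9811]] 0.612448596530318 [ 0.8747 -0.214  -0.3047]
tcp in plate [-183.6089   -4.6835   29.3911]
[210   0] [350 318]
[-208.3319  -32.7013] [-68.4655  23.5129] (array([-138.1665,   -4.4038]), 139.75244140625, 55.3494758605957, 0.6168859004974365)
[ 0.0116 24.2094] 24
[  0.0179 -28.8679] 16
```

View pics/w6c.png

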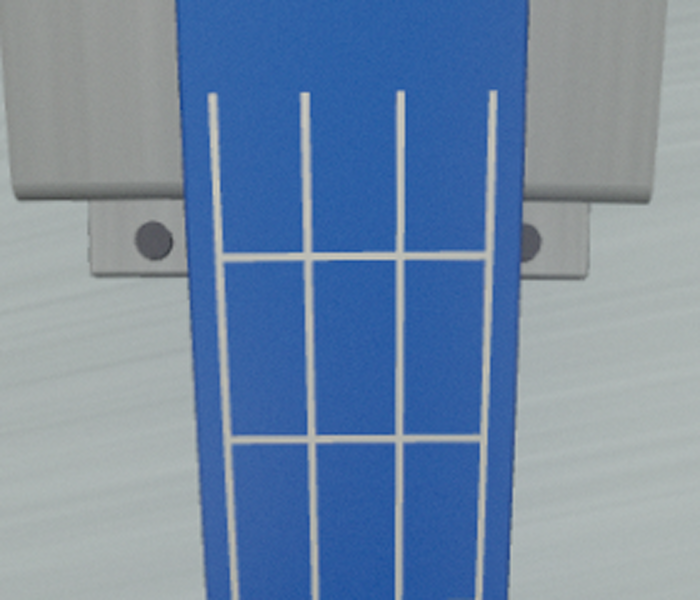

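The arm hadn't settled when that picture was taken: it lagged 6 mm in y. I'll hold, then measure again.

Emit:
step_arm --rows '[[[0,0,0],[0,0,0],0.7],[[0,0,0],[0,0,0],0.7],[[0,0,0],[0,0,0],0.7]]'

```text
clock: 14.82
tcp_pos: [0.4094, 0.2731, 0.0565]
eef_rot: [[0.963, -0.189, 0.193], [-0.187, -0.982, -0.029], [0.195, -0.008, -0.981]]
wrist_force: [-0.3, -0.8, -0.3]
opening: 0.613
```

```bash
cat > m.py <<'E'
from h import *
import sys
o=env.get_obs();p=o['tcp_pos'];R=o['eef_rot'];print(p,o['clock'],o['opening'],o['wrist_force'])
cm=cam('wrist');im=env.get_image('wrist');cv2.imwrite(f'pics/{sys.argv[1]}.png',im[:,:,::-1])
a=np.radians(-11.44);O=np.array([.5925,.2398,.065])
ex=np.array([np.cos(a)*np.cos(.2094),np.sin(a)*np.cos(.2094),np.sin(.2094)]);ey=np.array([-np.sin(a),np.cos(a),0]);n=np.cross(ex,ey)
M=np.c_[ex,ey,n];print('tcp in plate',(p-O)@M*1000,'rot err(world)',cv2.Rodrigues(np.c_[ex,-ey,-n]@R.T)[0].ravel())
h=float(sys.argv[2])
f=lambda px,h:(lambda P:((P-O)@M)[:,:2]*1000)(onplane(cm,px,O+n*h,n))
c=blue(im)[0];print(c.min(0),c.max(0))
q=f(c,h);print(q.min(0),q.max(0),rect(q/1000))
g=cv2.cvtColor(im,cv2.COLOR_RGB2HSV);b=cv2.inRange(g,(100,120,50),(130,255,255))
E=[]
for r in range(max(10,c[:,1].min()+4),230,5):
    x=np.flatnonzero(b[r]);E.append([[x[0]-.5,r],[x[-1]+.5,r]])
E=np.array(E);L=f(E[:,0],h);Rr=f(E[:,1],h)
kl=np.polyfit(*L.T,1);kr=np.polyfit(*Rr.T,1);k=(kl+kr)/2
print('edges',kl,kr,'card yaw deg',np.degrees(np.arctan(k[0])),'y at -150,-75:',np.polyval(k,[-150,-75]),'width',np.median(L[:,1]-Rr[:,1]))
E
python3 m.py w7 .008
cat >> m.py <<'E'
E
```

```text
[0.4094 0.2731 0.0565] 14.825 0.6129606845546729 [-0.288  -0.774  -0.3369]
tcp in plate [-183.7432   -3.6672   30.3758] rot err(world) [-0.0105 -0.0114 -0.0091]
[210   0] [350 319]
[-209.285   -32.2859] [-68.215   24.9808] (array([-138.593 ,   -3.3546]), 141.32781982421875, 56.23115158081055, 0.9361751675605774)
edges [ 0.0126 25.9393] [  0.0187 -27.97  ] card yaw deg 0.8990030591102762 y at -150,-75: [-3.3692 -2.1923] width 54.60685667019749
```

Emit:
step_arm --rows '[[[5,-1,0],[0,0,-0.007],0.7],[[9,-2,-1],[0.001,0,-0.007],0.7],[[9,-2,-1],[0.001,0,-0.007],0.7],[[9,-2,-1],[0.001,0,-0.007],0.7]]'

```text
clock: 15.38
tcp_pos: [0.4181, 0.2707, 0.0548]
eef_rot: [[0.962, -0.197, 0.192], [-0.194, -0.98, -0.03], [0.194, -0.008, -0.981]]
wrist_force: [0.7, 0.0, -0.6]
opening: 0.613
```

```bash
python3 m.py w8 .006; python3 -c "
from workcell import env;print(env.get_obs()['q'])"
```

```text
[0.4181 0.2707 0.0548] 15.375 0.6126058297549559 [ 0.6592  0.0063 -0.6336]
tcp in plate [-175.3191   -4.3136   26.8407] rot err(world) [-0.0107 -0.0125 -0.0018]
[210   0] [350 319]
[-199.8262  -32.9007] [-60.2766  23.1982] (array([-129.989 ,   -4.7031]), 139.6730499267578, 55.91400146484375, 0.25693050026893616)
edges [ 0.0055 23.5651] [  0.0119 -29.7682] card yaw deg 0.49888366509808746 y at -150,-75: [-4.4077 -3.7546] width 54.00742927585157
[ 34.99288095   5.29198508 128.74226302 -12.48736004  38.53584731
 145.65285212]
```

Joint 6 is within 0.6° of its limit, which explains the shortfall. Moving up the slope frees it, so I'll advance just inside the mouth, short of lip contact, and correct there.

Emit:
step_arm --rows '[[[4,-1,0.5],[0,0,0],0.7],[[8,-1,1],[-0.002,-0.004,-0.003],0.7],[[11,0,1.5],[-0.005,-0.008,-0.006],0.7],[[12.6,1.9,1.5],[-0.009,-0.0128,-0.0085],0.7],[[12.6,1.9,1.5],[-0.009,-0.0128,-0.0085],0.7],[[12.6,1.9,1.5],[-0.009,-0.0128,-0.0085],0.7]]'

```text
clock: 16.18
tcp_pos: [0.4317, 0.2713, 0.057]
eef_rot: [[0.958, -0.202, 0.201], [-0.199, -0.979, -0.038], [0.205, -0.004, -0.979]]
wrist_force: [-1.3, -0.1, -0.4]
opening: 0.609
```

```bash
python3 m.py w9 .005; python3 -c "
from workcell import env;print(env.get_obs()['q'])"
```

```text
[0.4317 0.2713 0.057 ] 16.175 0.6092008760082521 [-1.3373 -0.0877 -0.3759]
tcp in plate [-161.9773   -1.0344   26.2063] rot err(world) [-0.0044 -0.0024  0.004 ]
[211   0] [350 319]
[-186.3427  -28.9992] [-46.1381  26.2778] (array([-116.1753,   -1.0777]), 140.38938903808594, 55.15321350097656, 0.3402191698551178)
edges [ 0.0026 26.2607] [  0.0048 -27.9831] card yaw deg 0.21321681355428224 y at -150,-75: [-1.4194 -1.1403] width 54.422631484817245
[ 34.54537479   6.18526448 127.53436126 -13.44039091  38.66598355
 146.19060801]
```

Emit:
step_arm --rows '[[[4,-0.5,0],[-0.001,-0.001,-0.002],0.7],[[8,-1,0.7],[-0.003,-0.002,-0.004],0.7],[[12,-1.3,1.6],[-0.003,-0.002,-0.004],0.7],[[16,-2,2.4],[-0.003,-0.002,-0.004],0.7],[[20,-2.8,3.3],[-0.003,-0.002,-0.004],0.7],[[24,-3.6,4.1],[-0.003,-0.002,-0.004],0.7],[[27.3,-4.2,4.8],[-0.003,-0.002,-0.004],0.7],[[27.3,-4.2,4.8],[-0.003,-0.002,-0.004],0.7]]'

```text
clock: 17.23
tcp_pos: [0.459, 0.2668, 0.0616]
eef_rot: [[0.957, -0.207, 0.202], [-0.203, -0.978, -0.042], [0.207, -0.001, -0.978]]
wrist_force: [-3.8, -0.1, -0.9]
opening: 0.614
```

```bash
python3 m.py w10 .005;python3 -c "
import cv2;cv2.imwrite('pics/w10v.png',cv2.imread('pics/w10.png'))"
```

```text
[0.459  0.2668 0.0616] 17.225 0.6137851051838975 [-3.8463 -0.1133 -0.8805]
tcp in plate [-133.9525   -0.027    24.9587] rot err(world) [-0.0011 -0.001   0.0087]
[214  77] [348 318]
[-157.2     -27.8071] [-47.0132  26.9389] (array([-102.1062,   -0.4857]), 110.10433959960938, 54.77738571166992, -0.088775634765625)
edges [-0.0023 26.2687] [  0.0018 -27.5319] card yaw deg -0.015205521006239528 y at -150,-75: [-0.5918 -0.6117] width 54.170309851903866
```

View pics/w10.png

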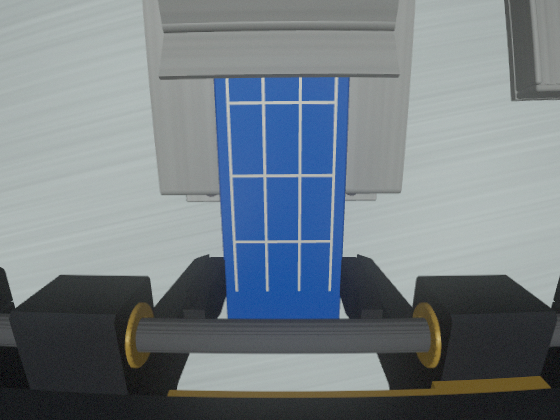

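Picture w10: the card is under the clip mouth (edge at y≈76) and the plate's front corners are near (160,194) and (402,192). I'll refine the centring numerically from the image edges.

```bash
cat > e.py <<'E'
from h import *
import sys
cm=cam('wrist');g=cv2.GaussianBlur(cv2.imread(f'pics/{sys.argv[1]}.png',0).astype(float),(3,3),0)
a=np.radians(-11.44);O=np.array([.5925,.2398,.065])
ex=np.array([np.cos(a)*np.cos(.2094),np.sin(a)*np.cos(.2094),np.sin(.2094)]);ey=np.array([-np.sin(a),np.cos(a),0]);n=np.cross(ex,ey);M=np.c_[ex,ey,n]
f=lambda px,h:((onplane(cm,px,O+n*h,n)-O)@M)[:,:2]*1000
gy=np.abs(np.gradient(g,axis=0));gx=np.abs(np.gradient(g,axis=1))
def peak(v,i0):
    i=v.argmax();i=min(max(i,1),len(v)-2);d=v[i-1]-2*v[i]+v[i+1];return i0+i+(.5*(v[i-1]-v[i+1])/d if d else 0)
def col(rows,c0,c1,h): return f([[peak(gx[r,c0:c1],c0),r] for r in rows],h)
def row(cols,r0,r1,h): return f([[c,peak(gy[r0:r1,c],r0)] for c in cols],h)
def rob(A,B):
    k=np.polyfit(A,B,1)
    for _ in range(3):
        e=abs(np.polyval(k,A)-B);w=e<=max(np.median(e)*2,.1);k=np.polyfit(A[w],B[w],1)
    return k
fr=[int(v) for v in sys.argv[2:]]  # mouth row, front row, L plate col, R plate col
mr,frr,pl,pr=fr
for nm,h,cols,r in(('mouth',.0145,[*range(170,208,2),*range(358,392,2)],mr),('front',0,[*range(168,212,2),*range(356,394,2)],frr)):
    P=row(cols,r-7,r+8,h);k=rob(P[:,1],P[:,0]);print(nm,'x=',k[1],'yaw deg',-np.degrees(np.arctan(k[0])))
rows=range(mr+15,frr-8,4)
for nm,c in(('L',pl),('R',pr)):
    P=col(rows,c-9,c+10,0);k=rob(P[:,0],P[:,1]);print('plate',nm,'y at -75',np.polyval(k,-75),np.degrees(np.arctan(k[0])))
P=[col([mr-2,mr-4,mr-6,mr-8],c-8,c+9,.0145)[:,1] for c in(160,398)];print('mouth sides',P,np.mean([np.median(p) for p in P]))
E
python3 e.py w10 76 192 155 406
```

```text
mouth x= -48.020850736792845 yaw deg -0.05499490425500963
front x= -95.9917775338833 yaw deg -0.04124803735126816
plate L y at -75 54.84692604706713 0.005733923931079968
plate R y at -75 -54.32385596932273 -0.054574024763536275
mouth sides [array([45.3862, 45.1081, 44.9503, 44.9756]), array([-44.8059, -44.7891, -44.7348, -44.4432])] 0.1399517775214818
```

Emit:
step_arm --rows '[[[3,0,0.6],[0,0,0],0.7],[[6,-0.4,1.2],[0,0,0],0.7],[[7.9,-0.8,1.7],[0,0,0],0.7],[[7.9,-0.8,1.7],[0,0,0],0.7]]'

```text
clock: 17.77
tcp_pos: [0.4674, 0.2664, 0.0637]
eef_rot: [[0.957, -0.206, 0.204], [-0.202, -0.979, -0.041], [0.208, -0.002, -0.978]]
wrist_force: [-1.7, 0.8, -1.1]
opening: 0.614
```

Emit:
step_arm --rows '[[[1,-0.2,0.2],[0,0,0],0.7],[[2,-0.4,0.4],[0,0,0],0.7],[[2,-0.4,0.4],[0,0,0],0.7]]'

```text
clock: 18.15
tcp_pos: [0.469, 0.2659, 0.064]
eef_rot: [[0.957, -0.206, 0.203], [-0.202, -0.979, -0.041], [0.208, -0.001, -0.978]]
wrist_force: [-3.3, 0.5, -1.9]
opening: 0.613
```

Emit:
step_arm --rows '[[[1,-0.2,0.2],[0,0,0],0.7],[[2,-0.4,0.4],[0,0,0],0.7],[[2,-0.4,0.4],[0,0,0],0.7]]'

```text
clock: 18.52
tcp_pos: [0.4711, 0.2655, 0.0644]
eef_rot: [[0.957, -0.206, 0.203], [-0.202, -0.979, -0.041], [0.208, -0.001, -0.978]]
wrist_force: [-3.0, 0.2, -1.5]
opening: 0.61
```

Emit:
step_arm --rows '[[[1,-0.2,0.2],[0,0,0],0.7],[[1,-0.2,0.2],[0,0,0],0.7]]'

```text
clock: 18.77
tcp_pos: [0.4717, 0.2653, 0.0643]
eef_rot: [[0.957, -0.206, 0.203], [-0.202, -0.978, -0.041], [0.207, -0.001, -0.978]]
wrist_force: [-4.6, 2.4, -2.2]
opening: 0.612
```

```bash
python3 m.py w11 .005
```

```text
[0.4717 0.2653 0.0643] 18.775 0.6118900440127981 [-4.5941  2.443  -2.2008]
tcp in plate [-120.9369    1.0463   25.019 ] rot err(world) [-0.0015 -0.0009  0.0082]
[216 114] [347 319]
[-144.4152  -27.0947] [-48.1241  28.0093] (array([-96.1957,   0.6457]), 96.42851257324219, 54.96382141113281, 0.43864548206329346)
edges [-0.0018 27.5137] [  0.0063 -26.0335] card yaw deg 0.12974104470710526 y at -150,-75: [0.4005 0.5703] width 54.13856724813588
```

Emit:
step_arm --rows '[[[1,-0.2,0.2],[0,0,0],0.7],[[1,-0.2,0.2],[0,0,0],0.7]]'

```text
clock: 19.08
tcp_pos: [0.4718, 0.2652, 0.064]
eef_rot: [[0.958, -0.206, 0.201], [-0.202, -0.978, -0.042], [0.205, -0.001, -0.979]]
wrist_force: [-7.5, 2.6, -2.6]
opening: 0.612
```

Emit:
step_arm --rows '[[[1,-0.2,0.2],[0,0,0],0.7],[[1,-0.2,0.2],[0,0,0],0.7]]'

```text
clock: 19.32
tcp_pos: [0.4719, 0.265, 0.0637]
eef_rot: [[0.958, -0.207, 0.2], [-0.202, -0.978, -0.042], [0.204, -0.0, -0.979]]
wrist_force: [-9.5, 4.9, -2.8]
opening: 0.611
```

Forward travel has stopped at the stop, with force rising to about 10 N. Releasing and backing off.

Emit:
step_arm --rows '[[[-1,0.2,-0.2],[0,0,0],0.7],[[-1,0.2,-0.2],[0,0,0],0.3],[[-1,0.2,-0.2],[0,0,0],0.1],[[-1,0.2,-0.2],[0,0,0],0],[[-1,0.2,-0.2],[0,0,0],0],[[-5,1,18],[0,0,0],0],[[-12,2,50],[0,0,0],0],[[-22,4,95],[0,0.1,0],0],[[-28,6,140],[0.03,0.2,0],0],[[-28,6,175],[0.03,0.2,0],0],[[-28,6,175],[0.03,0.2,0],0],[[-28,6,175],[0.03,0.2,0],0]]'

```text
clock: 20.82
tcp_pos: [0.4454, 0.2706, 0.2389]
eef_rot: [[0.979, -0.205, 0.004], [-0.205, -0.979, -0.012], [0.006, 0.011, -1.0]]
wrist_force: [0.4, 0.0, -0.8]
opening: 1.003
```

```bash
python3 m.py w12 .005; python3 - <<'E'
import cv2
im=cv2.imread('pics/w12.png')[0:200,180:420]
cv2.imwrite('pics/w12c.png',cv2.resize(im,None,fx=3,fy=3,interpolation=cv2.INTER_CUBIC))
E
```

```text
[0.4454 0.2706 0.2389] 20.825 1.0027458760962797 [ 0.3754  0.0379 -0.8488]
tcp in plate [-110.8331    0.9694  201.2956] rot err(world) [-0.03   -0.2013  0.0082]
[248  83] [311 188]
[-147.1864  -26.5186] [-49.7708  27.6124] (array([-98.4774,   0.4788]), 97.56522369384766, 54.0403938293457, 0.1635264754295349)Traceback (most recent call last):
  File "m.py", line 15, in <module>
    x=np.flatnonzero(b[r]);E.append([[x[0]-.5,r],[x[-1]+.5,r]])
                                      ~^^^
IndexError: index 0 is out of bounds for axis 0 with size 0
```

View pics/w12c.png

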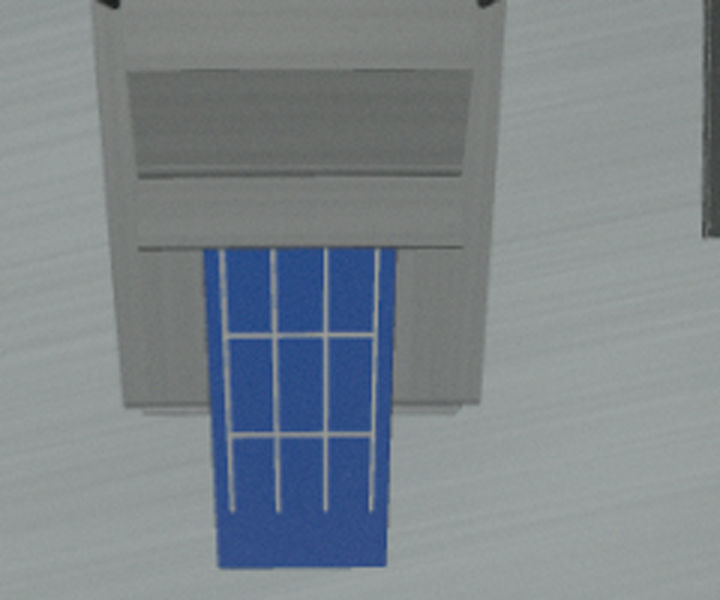

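```bash
sed -i 's/range(170,208,2),\*range(358,392,2)/range(229,247,1),*range(314,332,1)/;s/range(168,212,2),\*range(356,394,2)/range(224,246,1),*range(316,336,1)/' e.py; python3 e.py w12 82 135 218 341 | head -4
python3 - <<'E'
from h import *
ct=cam('top');im=env.get_image('top');cv2.imwrite('pics/t12.png',im[:,:,::-1])
for c in blue(im): print(c.mean(0),rect(onz(ct,c,.009)))
E
```

```text
mouth x= -47.948510530347285 yaw deg -0.20770339468150104
front x= -98.03853181417888 yaw deg 0.23052905010845212
plate L y at -75 54.52651163993956 0.07161163038531178
plate R y at -75 -54.79523319488055 0.17113220988840883
[273.5676 195.8649] (array([626.3201,  19.21  ]), 149.00006103515625, 53.88850402832031, -8.737998962402344)
[195.8667 230.0333] (array([519.0751, 267.3243]), 68.12487030029297, 55.93154525756836, -8.654312133789062)
```

```bash
python3 - <<'E'
from h import *
cm=cam('wrist');a=np.radians(-11.44);O=np.array([.5925,.2398,.065])
ex=np.array([np.cos(a)*np.cos(.2094),np.sin(a)*np.cos(.2094),np.sin(.2094)]);ey=np.array([-np.sin(a),np.cos(a),0]);n=np.cross(ex,ey);M=np.c_[ex,ey,n]
f=lambda px,h:((onplane(cm,px,O+n*h,n)-O)@M)[:,:2]*1000
s=lambda p:(np.array(p)+.5)/3-.5+[180,0]
print('front',f(s([[123,405],[480,402]]),0),'end',f(s([[219,567],[387,566]]),.005),'mouth',f(s([[138,247],[463,246]]),.0145))
g=cv2.imread('pics/w12.png',0);print(g[128:141,235],g[128:141,325]); 
g2=cv2.imread('pics/w2.png',0);print(g2[126:142,240],g2[130:146,335])
E
```

```text
front [[-96.0963  54.1011]
 [-96.081  -54.9208]] end [[-148.1172   26.7933]
 [-148.3416  -27.5744]] mouth [[-48.6895  43.8886]
 [-49.0085 -44.6664]]
[116 118 116 118 116 115 103 112 133 122 130 146 146] [114 118 119 118 116 108 102 117 130 125 139 152 152]
[117 117 118 120 121 117 106 107 127 129 136 152 148 149 150 151] [118 117 118 118 118 119 116 108 107 122 123 135 151 152 154 151]
```

```bash
python3 -c "
from workcell import env
print(env.hand_in(),env.get_obs()['clock'])"
```

```text
the job is handed in; nothing more can be done
the job is handed in; nothing more can be done
```

I did the card change in the order asked and handed it in at about 21 s. I drew the finished card out and laid it in the tray. Then I slid the next card under the clip by its own edge until it met the stop, let go and lifted the gripper clear.

**Last checks**
- **Finished card:** it lies flat in the tray at about (626, 19) mm, within about 2 mm of the measured tray centre, in line with the tray to about 0.5°.
- **Next card:** it is about 0.5 mm from the middle of the plate and about 0.2° off straight. Its width looks even along its length, so I see no sign of it tilting. The clip mouth appears in the same place as it did with the first card under it.
- **Seating:** the last 2 mm of commanded push gave almost no movement, and the force rose to about 10 N. I took that as firm contact with the stop.

**What disagreed**
- **Overhang:** I measured about 52 mm past the front edge, against 55 mm nominal. The first card measured about 54.5 mm. I put this down to camera calibration, the rounded front edge, and the first card perhaps sitting slightly short of the stop. I could not confirm that.
- **First card off-centre:** it sat about 7.6 mm left of the plate's middle at the start, so I centred the new card on the plate instead.
- **Near the joint limit:** joint 6 came within 0.1° of its range (146.19° of 146.25°) before insertion but did not pass it.

I did not measure the mooncakes, mould, scraper or red cards after the job. No move was planned to touch them, and the wrist force readings at the end of each move showed no unexpected contact.

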